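# Snap the portion collar onto the sauce pump

### The arm

A 6-joint arm with a two-finger parallel gripper is mounted at the origin on the work surface. World frame = base frame: x ahead of the robot, y to its left, z up, the work surface at z = 0. Lengths are in m, angles in rad, forces in N, time in s.
With the tool pointing down it reaches from about 0.4 to 0.825 m from the base axis. Payload 7 kg.
Tool frame: the origin (TCP) lies on the centre line of the jaws, within the pads' length; the fingertips stand 22 mm ahead of it and the grasp point (between the pads) lies 3 mm ahead of it; z points along the fingers, y is the line along which they close (so a half turn about z gives the same grasp; the last joint's range is limited). The gripper opens to 88 mm and grips with 3 to 60 N. Pads are 19 mm wide; open, the fingers measure 130 mm over their backs; the gripper's body (78 mm by 193 mm) begins 47 mm behind the grasp point.
Start: joints at [-0.997, 0.359, 0.012, 0, -1.224, -0.288], TCP at [0.19, -0.648, 0.209] pointing down, gripper open.
Joint ranges: [-3.07, 3.07], [-1.43, 2.12], [-1.02, 1.25], [-3.03, 1.67], [-3.05, -0], [-3.03, 3.03]. Speed limits (rad/s): [2.39, 2.39, 3.01, 3.14, 3.14, 3.14].

### API

Orientations are given as [roll, pitch, yaw] about the fixed x, y, z axes, in that order (R = Rz(yaw) Ry(pitch) Rx(roll)).
In Python, from station import monitor, viewer, order gives the robot as it stands. The module is installed in compiled form; this text tells all that it offers.
- The arm moves only by the tool servo_tool, never from a script. Its argument "targets" is a list of rows, each an object with "angular": the turn, a rotation vector about the tool's x, y, z in degrees, a list of three; "xyz": the shift along the tool's x, y, z in cm, a list of three; "claw": the finger opening in cm, from 0 to 8.76. A call has 1 to 20 rows; each row shifts and turns the commanded pose from where the row before left it, along the tool's axes as they then stand; what a row does not reach is not made up. A row lasts 1/10 s, in which the tool goes at most 50 mm and 8.59 degrees, less where a joint would pass 70% of its speed; a pose out of reach is approached as far as the arm can. A call is refused whole if a number of a shift passes 5 or a number of a turn 8.59, either way. A call with a gripper value outside its range is refused whole. The fingers move at their own pace and stop on an object; "force" is the grip in N (left out, the last holds). Time passes only in rows, so rows that do not move let the fingers close. It gives the time, the measured TCP pose, the force, the opening and the grip force at its end, in the units of the state.
- monitor.get_state(): the state, without advancing time (a new reading comes with each control period).
- viewer.grab_frame(name): name is "scene" or "top" or "wrist"; returns a dict with "color" (384x512x3 uint8, blue, green, red), "fovy" (degrees; the focal length in pixels is half the picture's height over the tangent of half this angle, whatever the lens; pixels are square), "cx", "cy" (the principal point, pixels), "R" (3x3) and "t" (3): a world point X has camera coordinates R X + t. Camera axes: x right, y down, z forward; pixel columns grow to the right and rows downward; lengths in m; the calibration is good to about 2 mm. A picture is of the moment at which its call begins. There is no depth.
- order.job_done(): hands the job in; it is judged then, once.
The state is a dict: "t": time; "q": joint angles; "qd": joint speeds; "joint_efforts": joint torques, N m; "eef_pos": TCP position; "ee_rot": TCP orientation; "force": force on the tool from outside, world axes, zero at the start; "moment": the same for the moment, N m; "width": finger opening in m; "gripper_force": force on a finger pad.
Only numpy, scipy, OpenCV 4.12 (cv2) and the standard library are available. Lean on these libraries where they do the work, as an engineer would, in place of code of your own. Each camera call takes 0.05 s, during which the arm holds its last target. There are 200 camera calls.

### The job

Fit the tall portion collar to the sauce pump with the round press head: push it gently from the side onto the pump's stem until both sprung arms snap past the stem, without shoving the pump along its slot, and leave it lying flat on the lid. Then press the round head gently down until the collar stops it, and let it rise again. Leave the other pump, the low collar and everything else on the table alone.

Things in the scene. Friction and masses are not known exactly. Their poses are not given: they have to be found in the camera images.
- tall_collar: The collar to fit: white nylon spring clip, U-shaped from above, lying flat on the table, about 50 g. Origin: on the bore's axis, at the underside. z up, +x out of the open mouth, -x to the tail. U 18 mm high, 39 mm wide, from 21 mm behind the origin (solid back, 34 mm wide) to 20 mm ahead (tips of the flared lips). Bore for a 20 mm stem. Home: origin on the stem's axis, 1 mm play.
- tall_collar_mouth (a point): Point midway between the tall collar's lips, 8 mm ahead of its origin, 9 mm above its underside; the gap there is 15 mm. The flares ahead catch the stem up to about 4 mm off-centre. The sprung arms give way at a push of roughly 5 to 11 N (more if it rubs on the lid) and snap shut behind the stem; pushing on then only loads the solid back.
- tall_collar_tab (a point): Centre of the upright tab to hold the tall collar by, 64 mm behind its origin, 20 mm above its underside (axes as the collar's): 12 mm thick (y), 22 mm long (x), from underside to 40 mm above it. It stands at the end of a tail 12 mm wide and 12 mm high, which ends 75 mm behind the origin.
- low_collar: The other collar, not wanted: same shape and material, but the U is only 9 mm high and its tab only 28 mm high. Origin and axes as for the tall collar. Leave it.
- round_pump_lid (a point): Centre of the lid of the well with the round-headed pump: fixed steel well 156 mm square, flat lid 45 mm above the table. z up, x the way the spout points, along a slot in the lid. The pump's upright stem (20 mm in diameter) is clamped somewhere along the slot, up to 22 mm either way from this point along x (not measured: look or feel for it), 0 along y. Its clamp gives way at 16 N along x.
- round_pump (a joint): Travel of the round head with its stem, m: 0 up, grows as pressed, about 0.016 when it lands on the fitted tall collar. Spring, 3 N at the top, 6 N at 0.016. Head: black disc 44 mm across, 16 mm thick, centred on the stem; up, its underside is 34 mm and its top 50 mm above the lid. A 12 mm spout runs from its side to 112 mm from the stem.
- square_pump_lid (a point): Same point of the other well, which is like the first, but the pump's press head is a black square of 40 mm. Leave it.
- square_pump (a joint): Travel of the square head, m. Leave it at 0.
- tall_collar_l (a joint): Opening of the tall collar's arm on its +y side, rad: 0 closed, about 0.11 as the stem's widest point passes.
- tall_collar_r (a joint): The same for the arm on its -y side.
- small_jar: Bystander: a small jar, 56 mm across, 58 mm high, upright, between the collars. Origin under its centre.
- dip_cup: Bystander: a white dip bowl, 56 mm across, 32 mm high, between the two wells. Origin under its centre.
- pepper_mill: Bystander: wooden pepper mill, 54 mm across, 158 mm high. Origin under its centre.
- relish_jar: Bystander: jar, 72 mm across, 100 mm high. Origin under its centre.
- plate: Bystander: white plate, 230 mm across, 22 mm high. Origin under its centre.
- tub: Bystander: clear tub, 110 mm across, 60 mm high, on the cutting board. Origin under its centre.
- spoon: Bystander: spoon lying on the cutting board to the robot's right.
There are look-alikes about, which are no part of the job. Leave any yellow look-alike of the part that bears round_pump_lid alone. What is shaped like the tall_collar but black is not meant.

How it is judged:
By the outcome, as a careful person would: the job done as asked, in the order asked, and still so for the second after the job is handed in, with the robot touching nothing.
It also fails if it takes over 61 s, if anything falls off the work surface, if the arm or the gripper's body presses on something with over 40 N, if the wrist force passes 120 N, or if a joint passes its speed limit or range.

## Working session

There is one attempt and no reset: what is moved stays moved. The work goes in short steps, Python scripts to look and compute and a tool call to move; the robot and the scene stay as the last step left them, time stands still between calls to the robot, and variables do not carry over. Pictures are saved under pics/ and viewed, at most 10 in all, crops included, and the job is handed in when it is done.

Besides the shell and the picture viewer there is one more tool, called after "Call:" by a JSON object that holds its "method" and its "body", one argument or row to a line. servo_tool: Moves the arm, as the interface text tells. Its arguments: {"type":"object","properties":{"targets":{"type":"array"},"force":{"type":"number"}},"required":["targets"]}

```bash
mkdir -p pics; cat > h.py <<'E'
import numpy as np, cv2, pickle
from station import monitor, viewer, order
def grab(n,tag):
    f=viewer.grab_frame(n); cv2.imwrite(f'pics/{tag}.png',f['color']); pickle.dump(f,open(f'pics/{tag}.pkl','wb')); return f
def load(tag): return pickle.load(open(f'pics/{tag}.pkl','rb'))
def foc(f): return f['color'].shape[0]/2/np.tan(np.radians(f['fovy'])/2)
def ray(f,u,v):
    R=np.array(f['R']);t=np.array(f['t']);k=foc(f)
    d=R.T@np.array([(u-f['cx'])/k,(v-f['cy'])/k,1]); return -R.T@t,d
def onz(f,u,v,z):
    c,d=ray(f,u,v); return c+d*(z-c[2])/d[2]
def proj(f,X):
    p=np.array(f['R'])@np.array(X)+np.array(f['t']); return foc(f)*p[:2]/p[2]+[f['cx'],f['cy']]
def tri(a,b):
    c1,d1=ray(*a);c2,d2=ray(*b)
    s=np.linalg.lstsq(np.c_[d1,-d2],c2-c1,rcond=None)[0]
    p,q=c1+s[0]*d1,c2+s[1]*d2; return (p+q)/2,np.linalg.norm(p-q)
E
python3 - <<'E'
from h import *
a=grab('top','top0');b=grab('scene','sc0');c=grab('wrist','w0')
np.set_printoptions(precision=3,suppress=True)
for f in(a,b,c): print(f['fovy'],f['cx'],f['cy'],-np.array(f['R']).T@f['t'],np.array(f['R'])[2])
cv2.imwrite('pics/ab.png',cv2.resize(np.vstack([a['color'],b['color']]),(400,600)))
print(monitor.get_state())
E
```

```text
53.14950485199776 253.12293428921828 185.44753892439977 [ 0.283 -0.025  1.326] [ 0.138 -0.02  -0.99 ]
52.80345662888045 254.04640032783206 192.350129855777 [1.34  0.37  0.757] [-0.738 -0.319 -0.595]
60.472903993149494 261.4797157115164 190.98546230112353 [ 0.119 -0.668  0.385] [ 0.261  0.078 -0.962]
{'t': 0.15, 'q': array([-0.997,  0.359,  0.011, -0.   , -1.224, -0.288]), 'qd': array([ 0.001, -0.002,  0.001,  0.002, -0.   ,  0.001]), 'joint_efforts': array([ -0.003, -58.327,  29.329,   7.001,   0.009,  -0.   ]), 'eef_pos': array([ 0.19 , -0.647,  0.209]), 'ee_rot': array([ 3.14 , -0.   , -2.856]), 'force': array([ 0.232,  0.114, -0.921]), 'moment': array([-0.015, -0.036,  0.001]), 'gripper_force': 0.0, 'width': 0.0875655067339789}
```

View pics/top0.png

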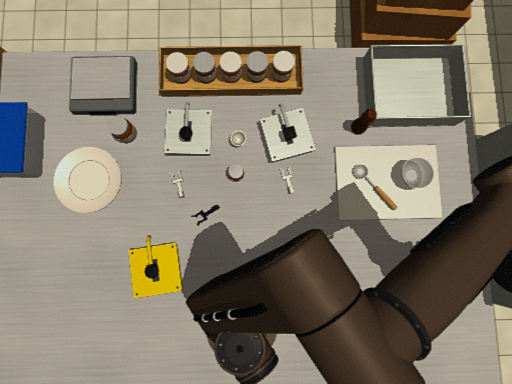

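View pics/sc0.png

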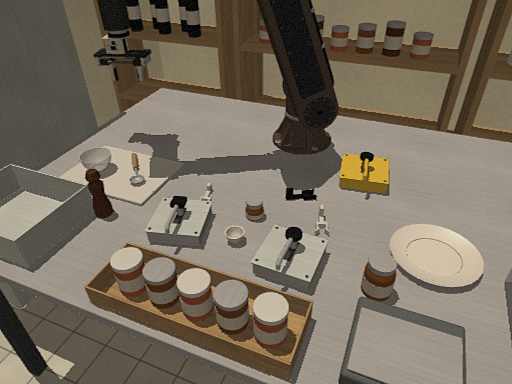

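The top view shows white wells at (188,132) and (288,133), white collars at (179,183) and (288,180), a black look-alike at (206,215) and a yellow well at (155,270). The head shapes and collar heights need an enlarged view.

```bash
python3 - <<'E'
from h import *
a=load('top0')['color'];b=load('sc0')['color']
L=lambda im,x,y,w,h:cv2.resize(im[y:y+h,x:x+w],(400,300),interpolation=cv2.INTER_CUBIC)
cv2.imwrite('pics/crop1.png',np.vstack([np.hstack([L(a,150,100,80,60*1),L(a,150,145,80,60)]),np.hstack([L(b,180,170,48,36),L(b,295,200,48,36)])]))
m=np.vstack([np.hstack([L(a,150,95,140,105),L(a,200,95,140,105)]),np.hstack([L(b,150,165,100,75),L(b,250,195,100,75)])])
cv2.imwrite('pics/crop2.png',m)
E
```

```text
(no output)
```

View pics/crop2.png

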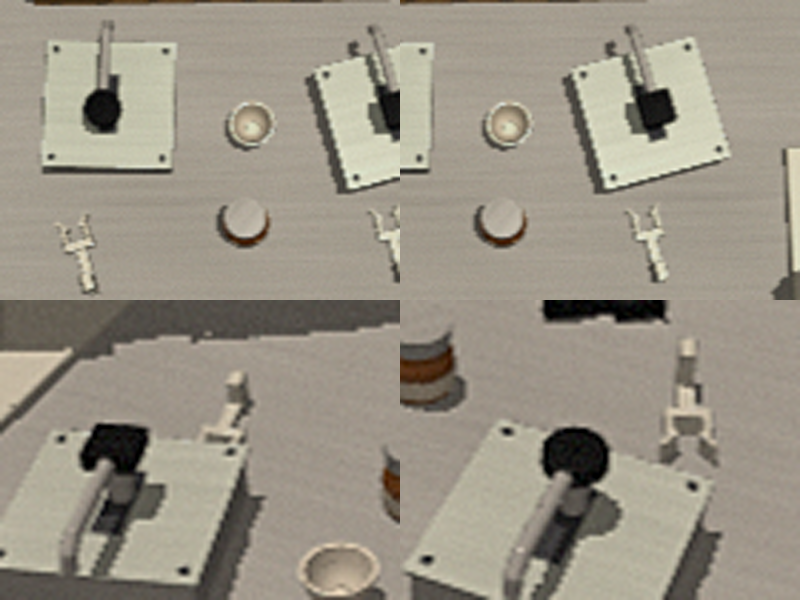

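Two white wells: the one at (187,132) has the round disc, so it is the target, and (289,132) has the square head. Two white collars: (179,183) next to the round pump shows a thick U in the scene view (322,222), while (288,180) / scene (209,193) looks thin. The yellow well and the black clip are excluded. Next I check the heights by triangulation.

```bash
python3 - <<'E'
from h import *
np.set_printoptions(precision=4,suppress=True)
a=load('top0');b=load('sc0')
def masks(f,x,y,w,h,thr):
    im=f['color'][y:y+h,x:x+w].astype(int); return im
# crop2 scale: top x4/1.4=2.857 ; scene x4
T=lambda u,v,o:(a,o[0]+u/2.857,o[1]+v/2.857)
S=lambda u,v,o:(b,o[0]+u/4,o[1]+(v-300)/4)
# tab top centre
print('near round tab top',tri(T(91,284,(150,95)),S(687,345,(150,195))))
print('near square tab top',tri(T(659-400,272,(200,95)),S(236,378,(150,165))))
print('round head',tri(T(102,108,(150,95)),S(576-400,453,(250,195))))
for n,u,v in [('c1',56,49),('c2',165,49),('c3',51,157),('c4',163,158)]: print(n,onz(*T(u,v,(150,95)),.045))
print('head',onz(*T(102,108,(150,95)),.095)); 
for u,v in[(91,284),(82,240),(60,226),(85,222)]: print(onz(*T(u,v,(150,95)),.018))
E
```

```text
near round tab top (array([0.436 , 0.1939, 0.0359]), np.float64(0.008188468706338577))
near square tab top (array([ 0.4449, -0.1785,  0.0245]), np.float64(0.0020019528916055116))
round head (array([0.6348, 0.1713, 0.0891]), np.float64(0.0046996670870471605))
c1 [0.7224 0.2314 0.045 ]
c2 [0.7203 0.1001 0.045 ]
c3 [0.5891 0.2363 0.045 ]
c4 [0.5855 0.1033 0.045 ]
head [0.6339 0.1681 0.095 ]
[0.4392 0.1929 0.018 ]
[0.4928 0.2038 0.018 ]
[0.5103 0.2303 0.018 ]
[0.5147 0.2003 0.018 ]
```

Call:
{"method": "servo_tool", "body": {
  "targets": [
    {"xyz": [-3.48,2.63,-0.7],"angular": [0,0,0],"claw": 8.7},
    {"xyz": [-3.48,2.63,-0.7],"angular": [0,0,0],"claw": 8.7},
    {"xyz": [-3.48,2.63,-0.7],"angular": [0,0,0],"claw": 8.7},
    {"xyz": [-3.48,2.63,-0.7],"angular": [0,0,0],"claw": 8.7},
    {"xyz": [-3.48,2.63,-0.7],"angular": [0,0,0],"claw": 8.7},
    {"xyz": [-3.48,2.63,-0.7],"angular": [0,0,0],"claw": 8.7},
    {"xyz": [-3.48,2.63,-0.7],"angular": [0,0,0],"claw": 8.7},
    {"xyz": [-3.48,2.63,-0.7],"angular": [0,0,0],"claw": 8.7},
    {"xyz": [-3.48,2.63,-0.7],"angular": [0,0,0],"claw": 8.7},
    {"xyz": [-3.48,2.63,-0.7],"angular": [0,0,0],"claw": 8.7},
    {"xyz": [-1.27,4.32,0],"angular": [0,0,0],"claw": 8.7},
    {"xyz": [-1.27,4.32,0],"angular": [0,0,0],"claw": 8.7},
    {"xyz": [-1.27,4.32,0],"angular": [0,0,0],"claw": 8.7},
    {"xyz": [-1.27,4.32,0],"angular": [0,0,0],"claw": 8.7},
    {"xyz": [-1.27,4.32,0],"angular": [0,0,0],"claw": 8.7},
    {"xyz": [-1.27,4.32,0],"angular": [0,0,0],"claw": 8.7},
    {"xyz": [-1.27,4.32,0],"angular": [0,0,0],"claw": 8.7},
    {"xyz": [-1.27,4.32,0],"angular": [0,0,0],"claw": 8.7},
    {"xyz": [-1.27,4.32,0],"angular": [0,0,0],"claw": 8.7},
    {"xyz": [-1.27,4.32,0],"angular": [0,0,0],"claw": 8.7}
  ]
}}

```text
t: 2.15
eef_pos: [0.4495, 0.155, 0.2796]
ee_rot: [3.141, 0.0, -2.855]
force: [1.1, -0.5, 0.5]
width: 0.087
gripper_force: 0.0
```

```bash
python3 - <<'E'
from h import *
s=monitor.get_state();print(s['t'],s['eef_pos'],s['ee_rot'],s['q'],s['force'])
f=grab('wrist','w1'); grab('top','top1')
cv2.imwrite('pics/w1b.png',cv2.resize(f['color'],(800,600)))
E
```

```text
2.15 [0.44946064 0.15495114 0.27962995] [ 3.14129827e+00  4.21132671e-04 -2.85539083e+00] [ 7.47184806e-01 -1.90461196e-02 -2.93186003e-01 -7.92912728e-05
 -1.29614832e+00 -2.03175777e+00] [ 1.12698226 -0.54135548  0.47418054]
```

View pics/w1b.png

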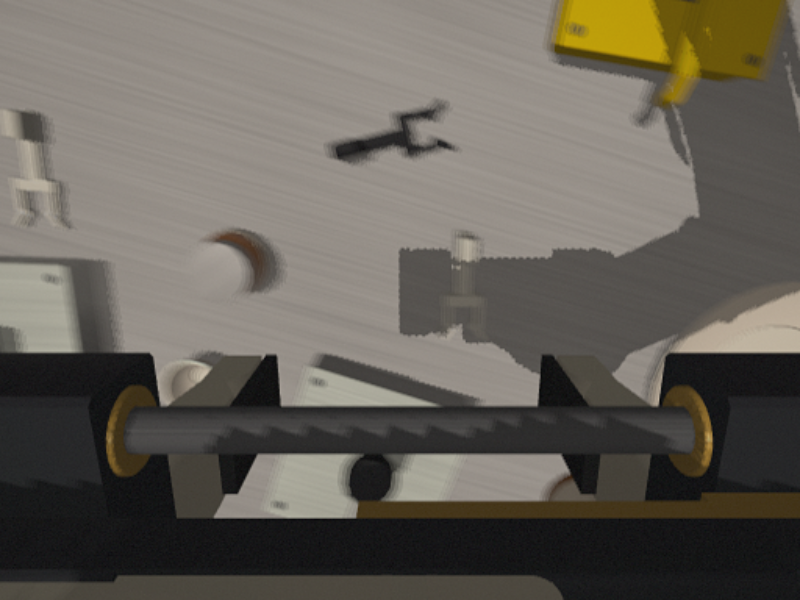

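The collar at (465,285 in the ×1.56 picture) lies in shadow with blur, and the round head is at (370,478). I grab a settled frame, then move forward for the second view.

```bash
python3 - <<'E'
from h import *
grab('wrist','w2')
E
```

Call:
{"method": "servo_tool", "body": {
  "targets": [
    {"xyz": [-3.36,0,-0.5],"angular": [0,0,0],"claw": 8.7},
    {"xyz": [-3.36,0,-0.5],"angular": [0,0,0],"claw": 8.7},
    {"xyz": [-3.36,0,-0.5],"angular": [0,0,0],"claw": 8.7},
    {"xyz": [-3.36,0,-0.5],"angular": [0,0,0],"claw": 8.7},
    {"xyz": [0,0,0],"angular": [0,0,0],"claw": 8.7},
    {"xyz": [0,0,0],"angular": [0,0,0],"claw": 8.7},
    {"xyz": [0,0,0],"angular": [0,0,0],"claw": 8.7}
  ]
}}

```text
t: 3.0
eef_pos: [0.5784, 0.1901, 0.2993]
ee_rot: [-3.142, -0.001, -2.857]
force: [-0.7, -0.2, 0.6]
width: 0.0871
gripper_force: 0.0
```

```bash
python3 - <<'E'
from h import *
f=grab('wrist','w3');g=load('w2')
print(monitor.get_state()['eef_pos'])
A=cv2.resize(f['color'][:, 130:450],(480,576)); B=cv2.resize(g['color'][100:240,240:400],(320,280)); 
C=np.zeros((576,800,3),np.uint8);C[:,:480]=A;C[:280,480:]=B;cv2.imwrite('pics/v3.png',C)
E
```

```text
[0.57838206 0.19021736 0.29971467]
```

View pics/v3.png

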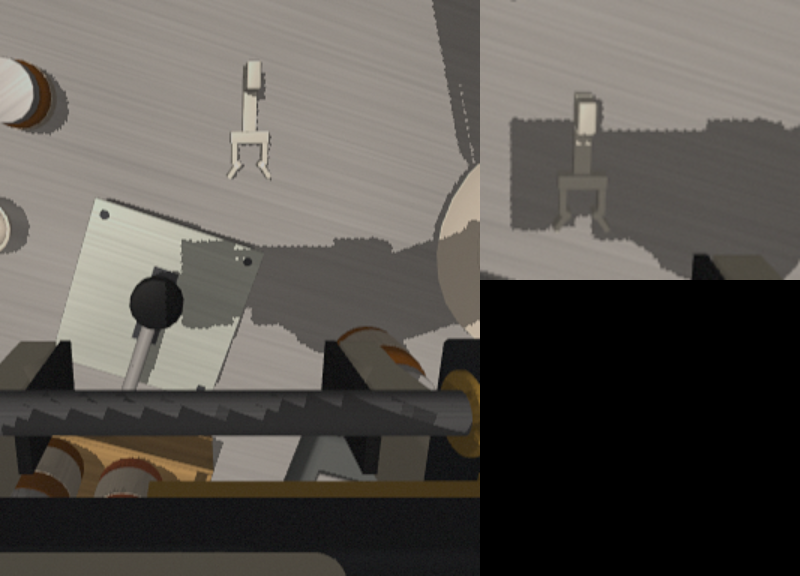

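Clear view: the tab top is at (254,75), the U back at (250,135), the tips at (230,178) and (270,178), and the round head at (157,303), with lid screws at (104,215) and (248,262). I measure these with masks.

```bash
python3 - <<'E'
from h import *
np.set_printoptions(precision=4,suppress=True)
f=load('w3');g=load('w2');im=f['color']
P=lambda u,v:(u/1.5+130,v/1.5)
gray=cv2.cvtColor(im,cv2.COLOR_BGR2GRAY)
# collar
hsv=cv2.cvtColor(im,cv2.COLOR_BGR2HSV)
x0,y0,x1,y1=275,35,320,125
sub=gray[y0:y1,x0:x1];print('bg',np.median(sub),sub.max())
m=((sub>np.median(sub)+25)).astype(np.uint8)
n,l,st,ce=cv2.connectedComponentsWithStats(m);i=1+np.argmax(st[1:,4]);print(st[i],ce[i])
ys,xs=np.where(l==i)
for y in range(ys.min(),ys.max()+1,3): 
    r=xs[ys==y]; print(y+y0,r.min()+x0,r.max()+x0,len(r),end=' | ')
print()
# tab top: brightest
t=(sub>225).astype(np.uint8)
print('hist',np.percentile(sub[l==i],[5,25,50,75,95]))
# head
m=(gray<45).astype(np.uint8);m[:160]=0;m[222:]=0;m[:,:205]=0;m[:,260:]=0
m=cv2.morphologyEx(m,cv2.MORPH_OPEN,np.ones((11,11),np.uint8))
c=max(cv2.findContours(m,0,2)[0],key=cv2.contourArea);hd=cv2.minEnclosingCircle(c);print('head',hd, onz(f,*hd[0],.095)); print('r',hd[1]*np.linalg.norm(onz(f,*hd[0],.095)-onz(f,hd[0][0]+1,hd[0][1],.095)))
# screws
for u,v in[(104,215),(248,262)]:
    a,b=map(int,P(u,v)); s=gray[b-5:b+6,a-5:a+6].astype(float); w=np.clip(np.median(s)-25-s,0,None); yy,xx=np.mgrid[-5:6,-5:6]
    p=(a+(w*xx).sum()/w.sum(),b+(w*yy).sum()/w.sum());print('screw',p,onz(f,*p,.045))
# lid near corners by view
for u,v in[(97,199),(263,248)]: print('lidcorner',onz(f,*P(u,v),.045))
# black head in w2
gg=cv2.cvtColor(g['color'],cv2.COLOR_BGR2GRAY)
m=(gg<45).astype(np.uint8);m[:285]=0;m[325:]=0;m[:,:210]=0;m[:,270:]=0
c=max(cv2.findContours(m,0,2)[0],key=cv2.contourArea);h2=cv2.minEnclosingCircle(c);print(h2,cv2.boundingRect(c),tri((f,*hd[0]),(g,*h2[0])))
E
```

```text
bg 146.0 200
[  7  27  28  57 520] [20.9385 54.1981]
62 293 293 1 | 65 293 300 8 | 68 293 300 8 | 71 293 300 8 | 74 292 300 9 | 77 292 300 9 | 80 292 300 9 | 83 292 300 9 | 86 292 299 8 | 89 284 308 25 | 92 284 308 25 | 95 285 307 6 | 98 285 307 6 | 101 285 307 6 | 104 285 307 6 | 107 285 307 6 | 110 286 306 9 | 113 285 307 4 | 116 283 309 5 | 
hist [181.   187.   189.   192.   195.05]
head ((234.0, 199.0), 20.000099182128906) [0.6297 0.1707 0.095 ]
r 0.024165560580168978
screw (np.float64(199.22055537823172), np.float64(142.69422278965848)) [0.5843 0.1074 0.045 ]
screw (np.float64(294.6290516206483), np.float64(174.16686674669867)) [0.5894 0.2397 0.045 ]
lidcorner [0.5733 0.0988 0.045 ]
lidcorner [0.574  0.2497 0.045 ]
((239.22340393066406, 294.1595764160156), 30.625337600708008) (210, 285, 60, 37) (array([0.6405, 0.1761, 0.0553]), np.float64(0.011329487228903026))
```

```bash
python3 - <<'E'
from h import *
np.set_printoptions(precision=4,suppress=True)
f=load('w3');g=load('w2')
G=lambda f:cv2.cvtColor(f['color'],cv2.COLOR_BGR2GRAY)
def blob(f,x0,y0,x1,y1,thr):
    s=G(f)[y0:y1,x0:x1]; m=(s>thr).astype(np.uint8)
    n,l,st,ce=cv2.connectedComponentsWithStats(m); i=1+np.argmax(st[1:,4]);print(st[i]+[x0,y0,0,0,0]);return ce[i]+[x0,y0]
a=blob(f,285,35,315,61,180); b=blob(g,280,145,310,172,170)
print(a,b,tri((f,*a),(g,*b)), onz(f,*a,.04))
print('tail z12',onz(f,297,65.5,.012),onz(f,296.3,83,.012))
print('back edge',onz(f,284,87.5,.018),onz(f,308.5,87.5,.018)); print('tips',onz(f,283,118,.018),onz(f,309.5,118,.018))
print(G(f)[84:122:1,306]);print(G(f)[90,280:314]);print(G(f)[36:64,298])
E
```

```text
[295  41   8  17 123]
[290 152   8  15 108]
[298.5854  48.9512] [293.2222 158.5556] (array([0.4392, 0.197 , 0.0378]), np.float64(0.0004224588700704812)) [0.4395 0.197  0.04  ]
tail z12 [0.4549 0.2031 0.012 ] [0.4761 0.2089 0.012 ]
back edge [0.4865 0.1945 0.018 ] [0.4774 0.2257 0.018 ]
tips [0.5246 0.205  0.018 ] [0.5145 0.2396 0.018 ]
[145 145 141 166 187 189 187 185 185 184 179 184 189 190 190 189 189 189
 190 190 188 188 189 189 190 176 177 191 190 191 195 164 104  89 127 144
 143 144]
[143 144 144  94 195 193 190 191 191 190 190 191 188 188 189 189 189 188
 189 187 186 186 186 188 186 186 187 187 195  84 118 147 144 145]
[139 140 148 133 153 187 192 192 190 189 190 189 191 190 189 187 187 188
 186 188 188 185 159 104  64  80  95  97]
```

Tab height comes out at 38 mm (stated 40) and the lengths tab-to-back 44 and tab-to-tips 84 mm match, so this is the tall collar: yaw 17.5°, tab at (0.4395, 0.197). Now I reach for it.

Call:
{"method": "servo_tool", "body": {
  "targets": [
    {"xyz": [0,0,0],"angular": [0,0,-1.2],"claw": 6},
    {"xyz": [2.6,0.97,3.4],"angular": [0,0,0],"claw": 6},
    {"xyz": [2.6,0.97,3.4],"angular": [0,0,0],"claw": 6},
    {"xyz": [2.6,0.97,3.4],"angular": [0,0,0],"claw": 6},
    {"xyz": [2.6,0.97,3.4],"angular": [0,0,0],"claw": 6},
    {"xyz": [2.6,0.97,3.4],"angular": [0,0,0],"claw": 6},
    {"xyz": [0,0,2.75],"angular": [0,0,0],"claw": 6},
    {"xyz": [0,0,2.75],"angular": [0,0,0],"claw": 6},
    {"xyz": [0,0,0],"angular": [0,0,0],"claw": 6},
    {"xyz": [0,0,0],"angular": [0,0,0],"claw": 6},
    {"xyz": [0,0,0],"angular": [0,0,0],"claw": 6}
  ]
}}

```text
t: 4.15
eef_pos: [0.4414, 0.1987, 0.0761]
ee_rot: [3.141, 0.002, -2.834]
force: [1.5, 0.3, 0.9]
width: 0.0602
gripper_force: 0.0
```

```bash
python3 - <<'E'
from h import *
s=monitor.get_state();print(s['t'],s['eef_pos'],np.degrees(s['ee_rot']),s['q'],s['force'],s['width'])
f=grab('wrist','w4')
cv2.imwrite('pics/w4b.png',f['color'])
E
```

```text
4.15 [0.44135801 0.19869969 0.07609894] [ 1.79949406e+02  1.33766502e-01 -1.62389750e+02] [ 8.30820438e-01  1.79531036e-01 -5.81020998e-01  5.56584734e-04
 -8.07780923e-01 -2.09464305e+00] [1.45500934 0.25445059 0.86210409] 0.06024135104620887
```

View pics/w4b.png

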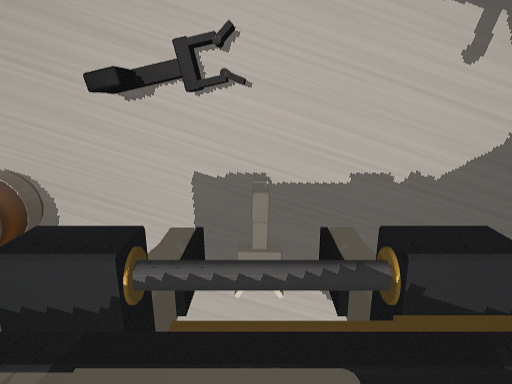

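The tab (260,215) lies centred between the fingers (206–322) and aligned with them. Descend and grip.

Call:
{"method": "servo_tool", "body": {
  "targets": [
    {"xyz": [0.2,-0.1,1.6],"angular": [0,0,0],"claw": 6},
    {"xyz": [0,0,1.6],"angular": [0,0,0],"claw": 6},
    {"xyz": [0,0,1.6],"angular": [0,0,0],"claw": 6},
    {"xyz": [0,0,0],"angular": [0,0,0],"claw": 6},
    {"xyz": [0,0,0],"angular": [0,0,0],"claw": 0.8},
    {"xyz": [0,0,0],"angular": [0,0,0],"claw": 0.8},
    {"xyz": [0,0,0],"angular": [0,0,0],"claw": 0.8},
    {"xyz": [0,0,0],"angular": [0,0,0],"claw": 0.8},
    {"xyz": [0,0,0],"angular": [0,0,0],"claw": 0.8},
    {"xyz": [0,0,0],"angular": [0,0,0],"claw": 0.8},
    {"xyz": [0,0,0],"angular": [0,0,0],"claw": 0.8},
    {"xyz": [0,0,0],"angular": [0,0,0],"claw": 0.8}
  ],
  "force": 30
}}

```text
t: 5.4
eef_pos: [0.4388, 0.1964, 0.0264]
ee_rot: [-3.142, -0.0, -2.835]
force: [-0.2, -1.5, 0.6]
width: 0.0087
gripper_force: 0.0
```

The width is below 12 mm with no grip force, so I missed the tab. Look before doing anything.

```bash
python3 - <<'E'
from h import *
s=monitor.get_state();print(s['t'],s['eef_pos'],s['width'],s['gripper_force'],s['force'])
f=grab('wrist','w5');g=grab('scene','sc5')
C=np.zeros((600,800,3),np.uint8);C[:300,:400]=cv2.resize(f['color'],(400,300));C[:300,400:]=cv2.resize(f['color'][130:260,170:340],(400,300));C[300:,:400]=cv2.resize(g['color'][170:260,270:390],(400,300))
cv2.imwrite('pics/v5.png',C)
E
```

```text
5.4 [0.43883226 0.19641827 0.02644646] 0.008698291660515872 0.0 [-0.16629887 -1.51369768  0.56028567]
```

View pics/v5.png

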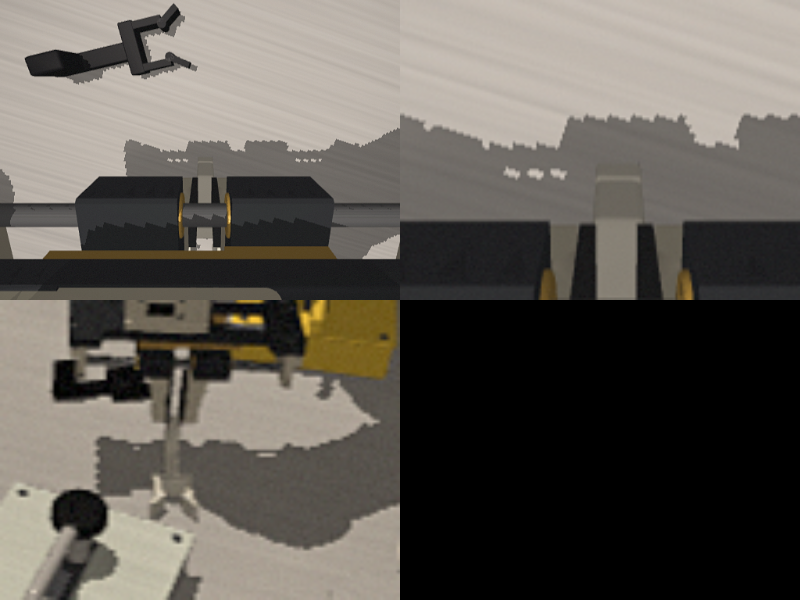

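The tab appears between the pads. I close fully and read the grip.

Call:
{"method": "servo_tool", "body": {
  "targets": [
    {"xyz": [0,0,0],"angular": [0,0,0],"claw": 0},
    {"xyz": [0,0,0],"angular": [0,0,0],"claw": 0},
    {"xyz": [0,0,0],"angular": [0,0,0],"claw": 0},
    {"xyz": [0,0,0],"angular": [0,0,0],"claw": 0}
  ],
  "force": 30
}}

```text
t: 5.9
eef_pos: [0.4388, 0.1964, 0.0265]
ee_rot: [-3.142, -0.0, -2.835]
force: [-0.8, 0.0, 0.7]
width: 0.0002
gripper_force: 0.0
```

```bash
python3 - <<'E'
from h import *
np.set_printoptions(precision=4,suppress=True)
f4=load('w4');f5=load('w5');f6=grab('wrist','w6');s6=grab('scene','sc6');grab('top','top6')
for f,n in((f4,'w4'),(f5,'w5'),(f6,'w6')):
    print(n,'tab top proj',proj(f,(.4395,.197,.04)),'back top edge',proj(f,(.429,.1937,.04)),'front edge',proj(f,(.450,.2003,.04)), 'tail end bottom',proj(f,(.429,.1937,.0)))
    g=cv2.cvtColor(f['color'],cv2.COLOR_BGR2GRAY);print(g[160:330:3,260]);print(g[210,190:340:3])
s=monitor.get_state();print(s['eef_pos'],proj(f6,s['eef_pos']),proj(s6,s['eef_pos']),proj(s6,(.4395,.197,.04)), proj(s6,(.4395,.197,.0)))
C=np.zeros((600,800,3),np.uint8);C[:300,:400]=cv2.resize(f6['color'][130:280,160:360],(400,300));C[:300,400:]=cv2.resize(s6['color'][185:245,290:370],(400,300),interpolation=2)
a=s6['color'].copy()
cv2.imwrite('pics/v6.png',C[:300])
E
```

```text
w4 tab top proj [259.5333 207.0871] back top edge [259.5378 191.4978] front edge [259.5288 222.2609] tail end bottom [259.7738 177.4617]
[167 162 166 168 168  95  93 107  90  89  90 108 114 113 116 114 114 115
 115 115 114 114 116 115 117 115 115 114 114 114  89 116 114 100  45  64
  73  78  80  82  72  54  49  42 168 167 164 169 158 161 165 165 161 167
  59  63  61]
[163 167  94  94  94  93  93  95  96  96  96  96  97  99  96  95  95  95
  95  95  93 112 115 116 115 115 101  97  97  97  95  94  95  94  93  93
  93  95  96  95  94  93  94  95  96  95  98  96  94  94]
w5 tab top proj [261.7307 242.2623] back top edge [261.7628 223.0554] front edge [261.6996 260.8289] tail end bottom [261.7062 200.3357]
[183 186 189 188 183 186 189 108 106 111 108 108 107 104 101 103 106 102
 102 101 100 104 128 130 129 129 129 131 130 129 129 127 128 111  50  68
  83  88  90  82  57  59  55  50 121 128 128 129 117 186 185 187 190 191
  70  72  72]
[108 108 107 108 105 104 105 108 108 110 109 107 106 105 108 107 108 109
 107 110 107  97 101 102 101 101 103  97 106 105 106 108 106 105 105 105
 105 107 107 105 106 107 107 108 108 109 110 108 108 108]
w6 tab top proj [261.7245 242.2312] back top edge [261.7561 223.0244] front edge [261.694  260.7976] tail end bottom [261.6989 200.3079]
[183 184 184 186 182 186 187 106 104 109 106 107 105 104 100 104 106 100
 101 100 100 102 105  20  24  21  23  27  22  23  26  23  26  28  51  68
  81  87  91  80  58  58  57  52  28  28  25  31  33  27  32  29 144 189
  68  69  72]
[108 106 108 106 105 102 103 104 108 110 107 107 106 106 105 105 108 107
 108 108 107  94  98 100 100 100 102  96 105 104 105 106 104 103 104 104
 105 104 105 105 103 106 105 106 107 109 108 110 109 107]
[0.4388 0.1964 0.0264] [261.0903 230.9955] [320.6646 209.5172] [321.198  206.1384] [320.0303 216.4885]
```

View pics/v6.png

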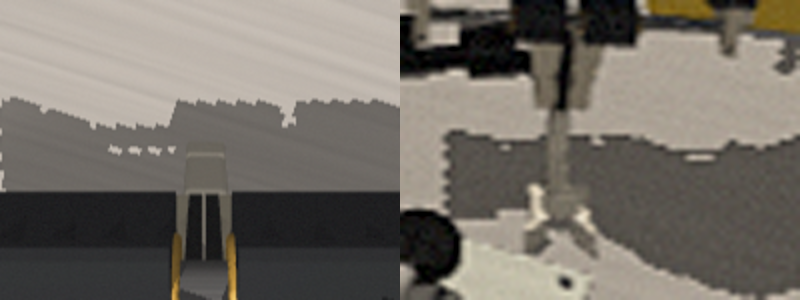

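```bash
python3 - <<'E'
from h import *
np.set_printoptions(precision=4,suppress=True)
f=load('w6');R=np.array(f['R']);t=np.array(f['t'])
print('foc',foc(f),'cam',-R.T@t,'fwd',R[2],'dn',R[1])
for d in(.16,.17,.18): print(d,R.T@(d*np.array([0,(228-f['cy'])/foc(f),1])-t))
tip=np.array([.4388,.1964,.0044]);tx=np.array([-.9537,-.3007,0])
for X in(tip,tip+.0095*tx,tip+.0095*tx+[0,0,.04],tip+[0,0,.036]): print(X,proj(f,X),(R@X+t)[2])
# scene: finger bottoms vs collar: column profile
s=load('sc6');g=cv2.cvtColor(s['color'],cv2.COLOR_BGR2GRAY);print(g[190:232,322],g[190:232,319])
for z in(0,.0044,.0264,.04,.05,.06):print(z,proj(s,(.4388,.1964,z)))
print('origin',proj(s,(.5005,.2163,.018)),'front of tab top',proj(s,(.450,.2003,.04)),'tail top@tab',proj(s,(.450,.2003,.012)))
t6=load('top6');print('top',proj(t6,(.4388,.1964,.0264)))
E
```

```text
foc 329.406798466133 cam [0.3685 0.1744 0.2025] fwd [ 0.2595  0.082  -0.9623] dn [0.9176 0.2897 0.2721]
0.16 [0.4265 0.1928 0.0534]
0.17 [0.4301 0.1939 0.0441]
0.18 [0.4338 0.195  0.0348]
[0.4388 0.1964 0.0044] [261.1135 217.5294] 0.21066862431246663
[0.4297 0.1935 0.0044] [261.1148 203.388 ] 0.20808329919902901
[0.4297 0.1935 0.0444] [261.0409 227.3467] 0.16959304275106438
[0.4388 0.1964 0.0404] [261.0491 241.0869] 0.17602739350929847
[ 16  10   9  20  71  57  39  23   8   8   0   3   0   3   0   2   8  74
 102 112 111 109 116 115 122 107 104 102 115 107 105 107 111 107 122 111
 109 111 104  72  87 133] [ 20  13  19  58 112 106 105 105 108 109  98 108 106 106 102 105 111 143
 132 115 122 119  88  92  89  94  92  90  84  91  88  74 101  89 104  99
 102 123 168  80 100 137]
0 [319.8971 216.3026]
0.0044 [320.0229 215.185 ]
0.0264 [320.6601 209.521 ]
0.04 [321.0613 205.9551]
0.05 [321.3599 203.3008]
0.06 [321.6617 200.6187]
origin [321.5959 226.0346] front of tab top [321.3711 208.4653] tail top@tab [320.5399 215.7768]
top [180.3993 194.271 ]
```

Both cameras put the closed fingertips at z ≈ 0.044, just above the tab, about 40 mm higher than the reported pose implies. Nothing has moved. I reopen and descend in steps, watching the force.

Call:
{"method": "servo_tool", "body": {
  "targets": [
    {"xyz": [0,0,0],"angular": [0,0,0],"claw": 6},
    {"xyz": [0,0,0],"angular": [0,0,0],"claw": 6},
    {"xyz": [0,0,0],"angular": [0,0,0],"claw": 6},
    {"xyz": [0,0,0],"angular": [0,0,0],"claw": 6},
    {"xyz": [0,0,0],"angular": [0,0,0],"claw": 6},
    {"xyz": [0,0,0],"angular": [0,0,0],"claw": 6},
    {"xyz": [0,0,0.5],"angular": [0,0,0],"claw": 6},
    {"xyz": [0,0,0.5],"angular": [0,0,0],"claw": 6},
    {"xyz": [0,0,0.5],"angular": [0,0,0],"claw": 6},
    {"xyz": [0,0,0],"angular": [0,0,0],"claw": 6}
  ]
}}

```text
t: 7.05
eef_pos: [0.4383, 0.1959, 0.0105]
ee_rot: [-3.141, -0.002, -2.835]
force: [-0.4, 0.5, -0.1]
width: 0.0601
gripper_force: 0.0
```

No contact at a "reported" tip height of −11 mm, which confirms the offset. Continue down.

Call:
{"method": "servo_tool", "body": {
  "targets": [
    {"xyz": [0,0,0.5],"angular": [0,0,0],"claw": 4},
    {"xyz": [0,0,0.5],"angular": [0,0,0],"claw": 3},
    {"xyz": [0,0,0.5],"angular": [0,0,0],"claw": 3},
    {"xyz": [0,0,0.3],"angular": [0,0,0],"claw": 3},
    {"xyz": [0,0,0],"angular": [0,0,0],"claw": 0},
    {"xyz": [0,0,0],"angular": [0,0,0],"claw": 0},
    {"xyz": [0,0,0],"angular": [0,0,0],"claw": 0},
    {"xyz": [0,0,0],"angular": [0,0,0],"claw": 0},
    {"xyz": [0,0,0],"angular": [0,0,0],"claw": 0},
    {"xyz": [0,0,0],"angular": [0,0,0],"claw": 0}
  ],
  "force": 30
}}

```text
t: 8.05
eef_pos: [0.4389, 0.1965, -0.0064]
ee_rot: [3.141, 0.0, -2.835]
force: [-0.5, -0.5, 1.1]
width: 0.0119
gripper_force: 30.0
```

Gripped: 11.9 mm wide at 30 N. Lift, turn 70.7° so the mouth faces +y across the slot (the rigid direction), and move beside the well.

Call:
{"method": "servo_tool", "body": {
  "targets": [
    {"xyz": [0,0,-4],"angular": [0,0,0],"claw": 0},
    {"xyz": [0,0,-4],"angular": [0,0,0],"claw": 0},
    {"xyz": [0,0,-4],"angular": [0,0,0],"claw": 0},
    {"xyz": [0,0,0],"angular": [0,0,-7.86],"claw": 0},
    {"xyz": [0,0,0],"angular": [0,0,-7.86],"claw": 0},
    {"xyz": [0,0,0],"angular": [0,0,-7.86],"claw": 0},
    {"xyz": [0,0,0],"angular": [0,0,-7.86],"claw": 0},
    {"xyz": [0,0,0],"angular": [0,0,-7.86],"claw": 0},
    {"xyz": [0,0,0],"angular": [0,0,-7.86],"claw": 0},
    {"xyz": [0,0,0],"angular": [0,0,-7.86],"claw": 0},
    {"xyz": [0,0,0],"angular": [0,0,-7.86],"claw": 0},
    {"xyz": [0,0,0],"angular": [0,0,-7.86],"claw": 0},
    {"xyz": [2.43,-3.23,0],"angular": [0,0,0],"claw": 0},
    {"xyz": [2.43,-3.23,0],"angular": [0,0,0],"claw": 0},
    {"xyz": [2.43,-3.23,0],"angular": [0,0,0],"claw": 0},
    {"xyz": [2.43,-3.23,0],"angular": [0,0,0],"claw": 0},
    {"xyz": [2.43,-3.23,0],"angular": [0,0,0],"claw": 0},
    {"xyz": [2.43,-3.23,0],"angular": [0,0,0],"claw": 0},
    {"xyz": [0,0,0],"angular": [0,0,0],"claw": 0},
    {"xyz": [0,0,0],"angular": [0,0,0],"claw": 0}
  ],
  "force": 30
}}

```text
t: 10.05
eef_pos: [0.6282, 0.044, 0.1125]
ee_rot: [3.14, -0.0, -1.602]
force: [0.4, 0.4, -0.7]
width: 0.0117
gripper_force: 30.0
```

```bash
python3 - <<'E'
from h import *
np.set_printoptions(precision=4,suppress=True)
s=monitor.get_state();print(s['t'],s['eef_pos'],np.degrees(s['ee_rot']),s['q'],s['force'],s['width'])
w=grab('wrist','w7');t=grab('top','top7');c=grab('scene','sc7')
C=np.zeros((600,800,3),np.uint8);C[:300,:400]=cv2.resize(w['color'],(400,300));C[:300,400:]=cv2.resize(t['color'][90:180,140:260],(400,300));C[300:,:400]=cv2.resize(c['color'][200:290,240:360],(400,300))
C[300:,400:]=cv2.resize(c['color'][150:300,200:400],(400,300))
cv2.imwrite('pics/v7.png',C)
E
```

```text
10.05 [0.6282 0.044  0.1125] [179.9162  -0.0214 -91.808 ] [ 0.3792  0.3611 -0.2184 -0.0003 -0.9928 -0.4106] [ 0.4444  0.4078 -0.7493] 0.011673978972252412
```

View pics/v7.png

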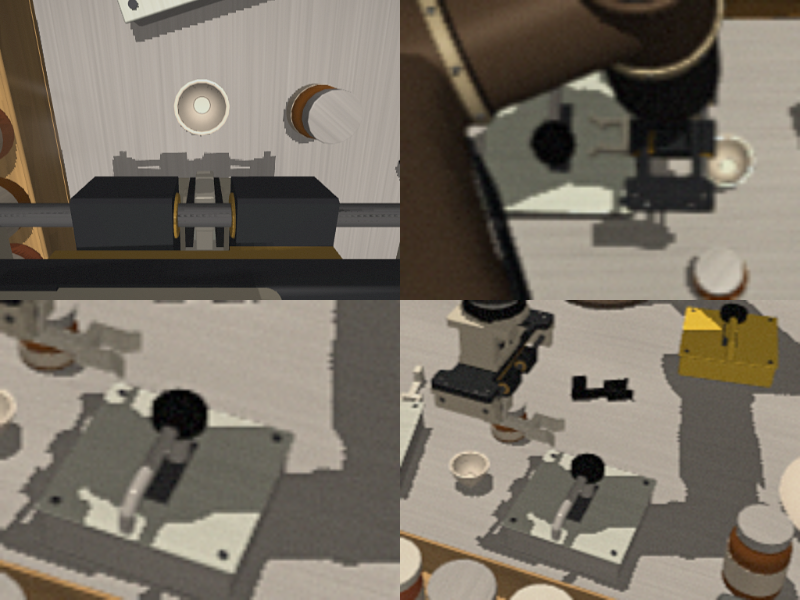

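The collar is held level with its mouth facing the round stem: lips in top view at (197,126) and (197,136), head at (186,133). Check the alignment from the top view on the right height planes.

```bash
python3 - <<'E'
from h import *
np.set_printoptions(precision=4,suppress=True)
t=load('top7');c=load('sc7')
g=cv2.cvtColor(t['color'],cv2.COLOR_BGR2GRAY)
def blob(gm,x0,y0,x1,y1,thr,k=3):
    m=(gm[y0:y1,x0:x1]<thr).astype(np.uint8);m=cv2.morphologyEx(m,cv2.MORPH_OPEN,cv2.getStructuringElement(cv2.MORPH_ELLIPSE,(k,k)))
    n,l,st,ce=cv2.connectedComponentsWithStats(m);i=1+np.argmax(st[1:,4]);return st[i]+[x0,y0,0,0,0],ce[i]+[x0,y0]
st,h=blob(g,172,120,198,148,50,7);print(st,h,onz(t,*h,.09))
# lip rows in top: profile around columns 196..202
for u in range(194,206,2): print(u,g[120:142,u])
gs=cv2.cvtColor(c['color'],cv2.COLOR_BGR2GRAY)
st2,h2=blob(gs,280,220,310,250,35,7);print(st2,h2,'tri head',tri((t,*h),(c,*h2)))
for v in(125.5,136): print(onz(t,198,v,.137))
E
```

```text
[180 126  12  15 143] [185.5874 132.7343] [0.6355 0.1693 0.09  ]
194 [ 98  96  96  99 101  99  97 100 100  97  99 102  99 100 100 101 100 100
  96  97  98 102]
196 [ 98  95  99 100 100  92  94  98  97  95  99  98  96  99 101 103  90  94
  99  97 103 102]
198 [101  98  97  98 101 102  78  90  98 101  94  96 100  98  95  81  74  93
 101 100  97 101]
200 [ 99  97  95  98  98 105 105  91  82  95 101  98 100 103  89  69  95 100
 101  96 102 103]
202 [ 99  98  98  98  96 109  97  69  87  96 100  95 100 100  99  69  93  98
 100 101  99 100]
204 [ 86 101 101 101 100 106  95  70  94 101 102  99 100 103 107  70  92 100
  98  99  98 101]
[286 227  16  14 167] [293.8204 233.0359] tri head (array([0.635 , 0.1712, 0.0899]), np.float64(0.003973429709301665))
[0.6452 0.1225 0.137 ]
[0.6107 0.1226 0.137 ]
```

```bash
python3 - <<'E'
from h import *
np.set_printoptions(precision=4,suppress=True)
f=load('w3');g=cv2.cvtColor(f['color'],cv2.COLOR_BGR2GRAY)
for u in(228,232,236,240):print(u,g[176:226,u])
for v in(192,200,208):print(v,g[v,206:262])
m=(g<38).astype(np.uint8);m[:160]=0;m[226:]=0;m[:,:205]=0;m[:,262:]=0
m=cv2.morphologyEx(m,cv2.MORPH_OPEN,cv2.getStructuringElement(cv2.MORPH_ELLIPSE,(23,23)))
c=max(cv2.findContours(m,0,2)[0],key=cv2.contourArea);e=cv2.fitEllipse(c);print(cv2.boundingRect(c),e,onz(f,*e[0],.087))
E
```

```text
228 [187 187 183 184 186 181 178 183 149  70  23  32  43  44  45  45  43  44
  43  40  39  39  41  37  35  36  35  34  36  33  35  35  34  28  33  31
  29  27  31  28  26  22  42 125 157 151 148 142 138 134]
232 [181 170 145 111  75  58  60  52  22  21  32  41  47  46  43  41  43  40
  41  40  40  36  36  37  38  37  34  33  32  32  33  32  34  31  29  30
  33  28  29  26  28  27  25  70  99  97  80  53  37  38]
236 [183 184 139  59  70  55  40  37  32  21  22  39  43  39  43  39  41  39
  42  39  41  36  35  33  35  31  35  32  36  31  32  33  32  32  26  29
  29  32  30  28  28  30  26  36  46  71  94  98 100  97]
240 [185 183 182 147  82  55  43  44  37  25  25  24  30  23  21  32  39  35
  26  23  27  34  36  31  25  17  28  31  30  31  20  29  27  30  32  26
  16  24  34  33  26  24  53 150 188 179 176 172 172 173]
192 [184 181 181 181 180 178 178 176 177 175 174 175 181 126  20  37  40  45
  45  44  46  42  43  44  43  43  43  44  41  42  41  39  37  40  39  18
  22  21  16  27  16  23  12  43  82 100  96  94  94  97  97  96  96  96
  97  97]
200 [175 173 174 175 175 177 177 179 178 182 141  22  38  37  39  38  37  40
  40  39  39  37  35  36  37  38  38  36  37  38  35  35  35  34  25  22
  23  26  19  22  19  17  24  19  21  15  72  99  97  96  96  95  96  95
  95  94]
208 [178 176 176 174 173 172 175 176 175 176 180 115  24  29  32  32  33  32
  34  30  33  35  34  28  35  30  34  28  33  31  32  29  34  31  27  24
  22  22  14  23  21  21  20  15  16  69 101  98  98  98  97  98  98  98
  97  95]Traceback (most recent call last):
  File "<stdin>", line 8, in <module>
ValueError: max() iterable argument is empty
```

```bash
python3 - <<'E'
from h import *
f=load('w3')
print(onz(f,234.5,201.7,.087),onz(f,234,184,.079),onz(f,234.5,219.3,.095))
E
```

```text
[0.63550541 0.17219475 0.087     ] [0.61602018 0.16567642 0.079     ] [0.65480359 0.17801966 0.095     ]
```

Stem at (0.6355, 0.172) by near edge, far edge and top view together. Shift 3.3 mm in x and descend to just above the lid.

Call:
{"method": "servo_tool", "body": {
  "targets": [
    {"xyz": [0,-0.33,0],"angular": [0,0,0],"claw": 0},
    {"xyz": [0,0,1.75],"angular": [0,0,0],"claw": 0},
    {"xyz": [0,0,1.75],"angular": [0,0,0],"claw": 0},
    {"xyz": [0,0,1.75],"angular": [0,0,0],"claw": 0},
    {"xyz": [0,0,1.25],"angular": [0,0,0],"claw": 0},
    {"xyz": [0,0,0.5],"angular": [0,0,0],"claw": 0},
    {"xyz": [0,0,0],"angular": [0,0,0],"claw": 0},
    {"xyz": [0,0,0],"angular": [0,0,0],"claw": 0},
    {"xyz": [0,0,0],"angular": [0,0,0],"claw": 0}
  ],
  "force": 30
}}

```text
t: 11.1
eef_pos: [0.6322, 0.0451, 0.0444]
ee_rot: [-3.14, 0.0, -1.6]
force: [-0.3, -0.6, -0.2]
width: 0.0116
gripper_force: 30.0
```

Call:
{"method": "servo_tool", "body": {
  "targets": [
    {"xyz": [0,0,0.2],"angular": [0,0,0],"claw": 0},
    {"xyz": [0,0,0.1],"angular": [0,0,0],"claw": 0},
    {"xyz": [0,0,0],"angular": [0,0,0],"claw": 0},
    {"xyz": [0,0,0],"angular": [0,0,0],"claw": 0}
  ]
}}

```text
t: 11.5
eef_pos: [0.6316, 0.0449, 0.0405]
ee_rot: [-3.142, -0.0, -1.6]
force: [-0.1, -0.0, -1.3]
width: 0.0119
gripper_force: 30.0
```

Call:
{"method": "servo_tool", "body": {
  "targets": [
    {"xyz": [0,0,0.1],"angular": [0,0,0],"claw": 0},
    {"xyz": [0,0,0],"angular": [0,0,0],"claw": 0},
    {"xyz": [0,0,0],"angular": [0,0,0],"claw": 0}
  ]
}}

```text
t: 11.8
eef_pos: [0.6315, 0.0449, 0.0394]
ee_rot: [3.141, -0.0, -1.6]
force: [-0.6, -0.5, -0.3]
width: 0.012
gripper_force: 30.0
```

Call:
{"method": "servo_tool", "body": {
  "targets": [
    {"xyz": [0,0,0.1],"angular": [0,0,0],"claw": 0},
    {"xyz": [0,0,0],"angular": [0,0,0],"claw": 0},
    {"xyz": [0,0,0],"angular": [0,0,0],"claw": 0}
  ]
}}

```text
t: 12.1
eef_pos: [0.6317, 0.0449, 0.0386]
ee_rot: [-3.141, 0.0, -1.6]
force: [-0.0, -0.3, 1.4]
width: 0.0119
gripper_force: 30.0
```

Call:
{"method": "servo_tool", "body": {
  "targets": [
    {"xyz": [0,0,0.1],"angular": [0,0,0],"claw": 0},
    {"xyz": [0,0,0],"angular": [0,0,0],"claw": 0},
    {"xyz": [0,0,0],"angular": [0,0,0],"claw": 0}
  ]
}}

```text
t: 12.4
eef_pos: [0.6319, 0.0448, 0.0383]
ee_rot: [-3.141, -0.0, -1.6]
force: [-1.8, -0.9, 6.2]
width: 0.0118
gripper_force: 30.0
```

The lid is found at eef z ≈ 0.0385. Back off 1 mm and approach the stem.

Call:
{"method": "servo_tool", "body": {
  "targets": [
    {"xyz": [0,0,-0.2],"angular": [0,0,0],"claw": 0},
    {"xyz": [0,0,0],"angular": [0,0,0],"claw": 0},
    {"xyz": [-0.6,0,0],"angular": [0,0,0],"claw": 0},
    {"xyz": [-0.6,0,0],"angular": [0,0,0],"claw": 0},
    {"xyz": [-0.6,0,0],"angular": [0,0,0],"claw": 0},
    {"xyz": [-0.6,0,0],"angular": [0,0,0],"claw": 0},
    {"xyz": [-0.6,0,0],"angular": [0,0,0],"claw": 0},
    {"xyz": [-0.5,0,0],"angular": [0,0,0],"claw": 0},
    {"xyz": [-0.3,0,0],"angular": [0,0,0],"claw": 0},
    {"xyz": [0,0,0],"angular": [0,0,0],"claw": 0},
    {"xyz": [0,0,0],"angular": [0,0,0],"claw": 0}
  ]
}}

```text
t: 13.5
eef_pos: [0.6326, 0.0829, 0.0394]
ee_rot: [3.141, -0.0, -1.6]
force: [-0.4, -0.3, -1.3]
width: 0.0121
gripper_force: 30.0
```

Call:
{"method": "servo_tool", "body": {
  "targets": [
    {"xyz": [-0.2,0,0],"angular": [0,0,0],"claw": 0},
    {"xyz": [-0.2,0,0],"angular": [0,0,0],"claw": 0},
    {"xyz": [0,0,0],"angular": [0,0,0],"claw": 0}
  ]
}}

```text
t: 13.8
eef_pos: [0.6329, 0.087, 0.0395]
ee_rot: [-3.141, 0.0, -1.6]
force: [0.3, 0.4, -0.3]
width: 0.0119
gripper_force: 30.0
```

Call:
{"method": "servo_tool", "body": {
  "targets": [
    {"xyz": [-0.2,0,0],"angular": [0,0,0],"claw": 0},
    {"xyz": [0,0,0],"angular": [0,0,0],"claw": 0}
  ]
}}

```text
t: 14.0
eef_pos: [0.6329, 0.0891, 0.0395]
ee_rot: [-3.142, 0.0, -1.6]
force: [0.3, 0.2, 0.0]
width: 0.012
gripper_force: 30.0
```

Call:
{"method": "servo_tool", "body": {
  "targets": [
    {"xyz": [-0.2,0,0],"angular": [0,0,0],"claw": 0},
    {"xyz": [0,0,0],"angular": [0,0,0],"claw": 0}
  ]
}}

```text
t: 14.2
eef_pos: [0.633, 0.0905, 0.0395]
ee_rot: [3.142, -0.001, -1.6]
force: [0.3, -2.5, -0.9]
width: 0.0121
gripper_force: 30.0
```

Call:
{"method": "servo_tool", "body": {
  "targets": [
    {"xyz": [-0.15,0,0],"angular": [0,0,0],"claw": 0},
    {"xyz": [0,0,0],"angular": [0,0,0],"claw": 0}
  ]
}}

```text
t: 14.4
eef_pos: [0.6326, 0.0912, 0.0394]
ee_rot: [3.141, -0.002, -1.601]
force: [1.6, -6.4, 0.0]
width: 0.0118
gripper_force: 30.0
```

Contact with near-pure y force. Keep pushing in small steps.

Call:
{"method": "servo_tool", "body": {
  "targets": [
    {"xyz": [-0.1,-0.04,0],"angular": [0,0,0],"claw": 0},
    {"xyz": [0,0,0],"angular": [0,0,0],"claw": 0}
  ]
}}

```text
t: 14.6
eef_pos: [0.6326, 0.0916, 0.0393]
ee_rot: [3.14, -0.002, -1.601]
force: [1.4, -8.5, 1.6]
width: 0.0118
gripper_force: 30.0
```

Call:
{"method": "servo_tool", "body": {
  "targets": [
    {"xyz": [-0.15,0,0],"angular": [0,0,0],"claw": 0},
    {"xyz": [0,0,0],"angular": [0,0,0],"claw": 0}
  ]
}}

```text
t: 14.8
eef_pos: [0.6325, 0.0931, 0.0391]
ee_rot: [3.139, -0.002, -1.601]
force: [-0.1, -7.8, -1.2]
width: 0.0117
gripper_force: 30.0
```

Call:
{"method": "servo_tool", "body": {
  "targets": [
    {"xyz": [-0.15,0,0],"angular": [0,0,0],"claw": 0},
    {"xyz": [0,0,0],"angular": [0,0,0],"claw": 0}
  ]
}}

```text
t: 15.0
eef_pos: [0.6327, 0.0951, 0.0391]
ee_rot: [3.14, -0.002, -1.601]
force: [-0.3, -4.5, -1.7]
width: 0.0122
gripper_force: 30.0
```

Call:
{"method": "servo_tool", "body": {
  "targets": [
    {"xyz": [-0.2,0,0],"angular": [0,0,0],"claw": 0},
    {"xyz": [0,0,0],"angular": [0,0,0],"claw": 0}
  ]
}}

```text
t: 15.2
eef_pos: [0.6331, 0.0978, 0.0392]
ee_rot: [3.141, -0.001, -1.601]
force: [0.6, -2.9, -1.5]
width: 0.0119
gripper_force: 30.0
```

Call:
{"method": "servo_tool", "body": {
  "targets": [
    {"xyz": [-0.2,0,0],"angular": [0,0,0],"claw": 0},
    {"xyz": [0,0,0],"angular": [0,0,0],"claw": 0}
  ]
}}

```text
t: 15.4
eef_pos: [0.6336, 0.1008, 0.0394]
ee_rot: [-3.141, 0.0, -1.6]
force: [-0.3, -1.4, -1.1]
width: 0.012
gripper_force: 30.0
```

Call:
{"method": "servo_tool", "body": {
  "targets": [
    {"xyz": [-0.2,0,0],"angular": [0,0,0],"claw": 0},
    {"xyz": [0,0,0],"angular": [0,0,0],"claw": 0}
  ]
}}

```text
t: 15.6
eef_pos: [0.6339, 0.1032, 0.0396]
ee_rot: [-3.141, 0.001, -1.6]
force: [0.4, 1.6, -1.1]
width: 0.0118
gripper_force: 30.0
```

Call:
{"method": "servo_tool", "body": {
  "targets": [
    {"xyz": [-0.2,0,0],"angular": [0,0,0],"claw": 0},
    {"xyz": [0,0,0],"angular": [0,0,0],"claw": 0}
  ]
}}

```text
t: 15.8
eef_pos: [0.6339, 0.1052, 0.0395]
ee_rot: [-3.141, 0.001, -1.6]
force: [-0.6, 2.2, 0.1]
width: 0.0118
gripper_force: 30.0
```

Snapped: the force dropped and reversed. Move on until the back touches.

Call:
{"method": "servo_tool", "body": {
  "targets": [
    {"xyz": [-0.15,0,0],"angular": [0,0,0],"claw": 0},
    {"xyz": [0,0,0],"angular": [0,0,0],"claw": 0}
  ]
}}

```text
t: 16.0
eef_pos: [0.6339, 0.106, 0.0396]
ee_rot: [-3.141, -0.0, -1.6]
force: [-0.4, 0.1, -0.6]
width: 0.012
gripper_force: 30.0
```

Call:
{"method": "servo_tool", "body": {
  "targets": [
    {"xyz": [-0.1,0,0],"angular": [0,0,0],"claw": 0},
    {"xyz": [0,0,0],"angular": [0,0,0],"claw": 0}
  ]
}}

```text
t: 16.2
eef_pos: [0.6338, 0.1065, 0.0395]
ee_rot: [3.141, -0.0, -1.6]
force: [0.6, -1.0, 0.4]
width: 0.012
gripper_force: 30.0
```

Call:
{"method": "servo_tool", "body": {
  "targets": [
    {"xyz": [-0.1,0,0],"angular": [0,0,0],"claw": 0},
    {"xyz": [0,0,0],"angular": [0,0,0],"claw": 0}
  ]
}}

```text
t: 16.4
eef_pos: [0.6337, 0.1067, 0.0396]
ee_rot: [3.141, -0.001, -1.6]
force: [1.3, -5.5, 0.6]
width: 0.0121
gripper_force: 30.0
```

Back contact, collar home. Back off, lower to the lid, release and rise.

Call:
{"method": "servo_tool", "body": {
  "targets": [
    {"xyz": [0.15,0,0],"angular": [0,0,0],"claw": 0},
    {"xyz": [0,0,0.1],"angular": [0,0,0],"claw": 0},
    {"xyz": [0,0,0],"angular": [0,0,0],"claw": 0},
    {"xyz": [0,0,0],"angular": [0,0,0],"claw": 0}
  ]
}}

```text
t: 16.8
eef_pos: [0.6339, 0.1064, 0.0387]
ee_rot: [-3.141, 0.0, -1.6]
force: [0.0, -1.9, 1.8]
width: 0.0119
gripper_force: 30.0
```

Call:
{"method": "servo_tool", "body": {
  "targets": [
    {"xyz": [0,0,0],"angular": [0,0,0],"claw": 2},
    {"xyz": [0,0,0],"angular": [0,0,0],"claw": 3},
    {"xyz": [0,0,0],"angular": [0,0,0],"claw": 4},
    {"xyz": [0,0,0],"angular": [0,0,0],"claw": 4},
    {"xyz": [0,0,0],"angular": [0,0,0],"claw": 4},
    {"xyz": [0,0,-1],"angular": [0,0,0],"claw": 4},
    {"xyz": [0,0,-2.5],"angular": [0,0,0],"claw": 4},
    {"xyz": [0,0,-3],"angular": [0,0,0],"claw": 4},
    {"xyz": [0,0,-3],"angular": [0,0,0],"claw": 0},
    {"xyz": [0,0,0],"angular": [0,0,0],"claw": 0},
    {"xyz": [0,0,0],"angular": [0,0,0],"claw": 0}
  ],
  "force": 10
}}

```text
t: 17.9
eef_pos: [0.6342, 0.1066, 0.135]
ee_rot: [-3.139, 0.001, -1.6]
force: [-0.7, 0.6, -0.8]
width: 0.0214
gripper_force: 0.0
```

Call:
{"method": "servo_tool", "body": {
  "targets": [
    {"xyz": [0,0,-3],"angular": [0,0,0],"claw": 0},
    {"xyz": [-3,0,-3],"angular": [0,0,0],"claw": 0},
    {"xyz": [-3,0,-3],"angular": [0,0,0],"claw": 0},
    {"xyz": [-3,0,0],"angular": [0,0,0],"claw": 0},
    {"xyz": [0,0,0],"angular": [0,0,0],"claw": 0},
    {"xyz": [0,0,0],"angular": [0,0,0],"claw": 0},
    {"xyz": [0,0,0],"angular": [0,0,0],"claw": 0},
    {"xyz": [0,0,0],"angular": [0,0,0],"claw": 0}
  ]
}}

```text
t: 18.7
eef_pos: [0.6362, 0.1953, 0.2228]
ee_rot: [3.14, -0.001, -1.601]
force: [0.8, -0.2, 0.5]
width: 0.0004
gripper_force: 0.0
```

```bash
python3 - <<'E'
from h import *
np.set_printoptions(precision=4,suppress=True)
s=monitor.get_state();print(s['t'],s['eef_pos'],np.degrees(s['ee_rot']),s['width'])
w=grab('wrist','w8');c=grab('scene','sc8')
print(proj(w,(.6355,.172,.087)),proj(w,(.633,.108,.085)))
C=np.zeros((600,800,3),np.uint8);C[:,:400]=cv2.resize(w['color'][40:240,190:323],(400,600));C[:300,400:]=cv2.resize(w['color'],(400,300));C[300:,400:]=cv2.resize(c['color'][200:290,240:360],(400,300),interpolation=2)
cv2.imwrite('pics/v8.png',C)
E
```

```text
18.7 [0.6362 0.1953 0.2228] [179.9356  -0.0458 -91.7336] 0.00043335681933755736
[260.8502 152.3387] [261.37    81.6404]
```

View pics/v8.png

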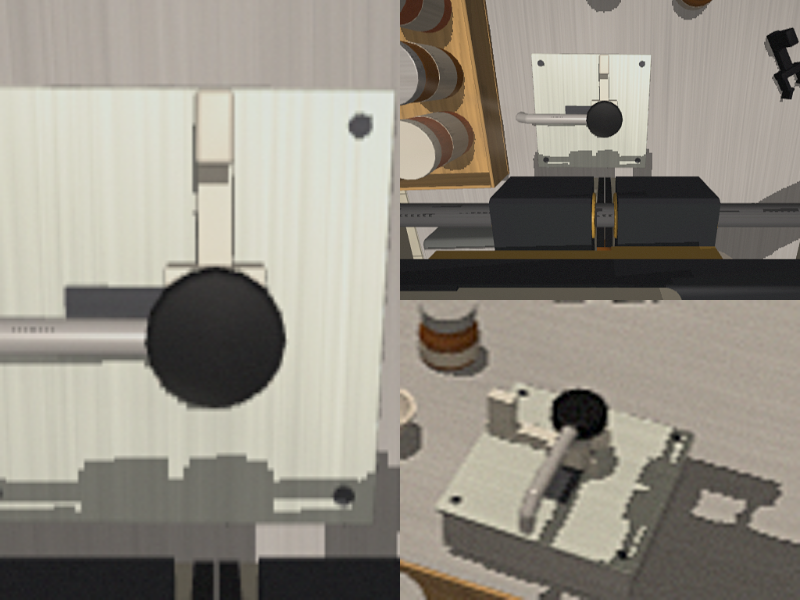

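The collar lies flat on the lid, U symmetric behind the head (head centre at px (261.7,152.3), predicted (260.9,152.3)). Go over the head and press.

Call:
{"method": "servo_tool", "body": {
  "targets": [
    {"xyz": [2.33,0.05,0],"angular": [0,0,0],"claw": 0},
    {"xyz": [0,0,3.5],"angular": [0,0,0],"claw": 0},
    {"xyz": [0,0,3.5],"angular": [0,0,0],"claw": 0},
    {"xyz": [0,0,3],"angular": [0,0,0],"claw": 0},
    {"xyz": [0,0,2.5],"angular": [0,0,0],"claw": 0},
    {"xyz": [0,0,1.2],"angular": [0,0,0],"claw": 0},
    {"xyz": [0,0,0],"angular": [0,0,0],"claw": 0},
    {"xyz": [0,0,0],"angular": [0,0,0],"claw": 0},
    {"xyz": [0,0,0],"angular": [0,0,0],"claw": 0}
  ],
  "force": 10
}}

```text
t: 19.7
eef_pos: [0.6363, 0.1733, 0.0882]
ee_rot: [-3.139, 0.001, -1.6]
force: [0.0, 0.1, 0.4]
width: 0.0001
gripper_force: 0.0
```

Call:
{"method": "servo_tool", "body": {
  "targets": [
    {"xyz": [0,0,0.3],"angular": [0,0,0],"claw": 0},
    {"xyz": [0,0,0.3],"angular": [0,0,0],"claw": 0},
    {"xyz": [0,0,0.3],"angular": [0,0,0],"claw": 0},
    {"xyz": [0,0,0],"angular": [0,0,0],"claw": 0},
    {"xyz": [0,0,0],"angular": [0,0,0],"claw": 0}
  ]
}}

```text
t: 20.2
eef_pos: [0.6353, 0.1731, 0.0776]
ee_rot: [-3.141, -0.0, -1.6]
force: [-1.1, 0.6, 2.1]
width: 0.0007
gripper_force: 1.0
```

Call:
{"method": "servo_tool", "body": {
  "targets": [
    {"xyz": [0,0,0.25],"angular": [0,0,0],"claw": 0},
    {"xyz": [0,0,0.25],"angular": [0,0,0],"claw": 0},
    {"xyz": [0,0,0.25],"angular": [0,0,0],"claw": 0},
    {"xyz": [0,0,0.25],"angular": [0,0,0],"claw": 0},
    {"xyz": [0,0,0.25],"angular": [0,0,0],"claw": 0},
    {"xyz": [0,0,0],"angular": [0,0,0],"claw": 0},
    {"xyz": [0,0,0],"angular": [0,0,0],"claw": 0}
  ]
}}

```text
t: 20.9
eef_pos: [0.6354, 0.1732, 0.0651]
ee_rot: [-3.141, 0.0, -1.6]
force: [-0.8, 1.1, 3.0]
width: 0.0002
gripper_force: 2.2
```

Call:
{"method": "servo_tool", "body": {
  "targets": [
    {"xyz": [0,0,0.15],"angular": [0,0,0],"claw": 0},
    {"xyz": [0,0,0],"angular": [0,0,0],"claw": 0},
    {"xyz": [0,0,0],"angular": [0,0,0],"claw": 0}
  ]
}}

```text
t: 21.2
eef_pos: [0.6354, 0.1732, 0.0636]
ee_rot: [-3.141, 0.0, -1.6]
force: [-1.6, 0.8, 4.1]
width: 0.0001
gripper_force: 2.3
```

Call:
{"method": "servo_tool", "body": {
  "targets": [
    {"xyz": [0,0,0.1],"angular": [0,0,0],"claw": 0},
    {"xyz": [0,0,0],"angular": [0,0,0],"claw": 0},
    {"xyz": [0,0,0],"angular": [0,0,0],"claw": 0}
  ]
}}

```text
t: 21.5
eef_pos: [0.6354, 0.1731, 0.0626]
ee_rot: [-3.141, 0.0, -1.6]
force: [-0.1, 1.0, 4.9]
width: 0.0009
gripper_force: 2.4
```

Call:
{"method": "servo_tool", "body": {
  "targets": [
    {"xyz": [0,0,0.1],"angular": [0,0,0],"claw": 0},
    {"xyz": [0,0,0],"angular": [0,0,0],"claw": 0},
    {"xyz": [0,0,0],"angular": [0,0,0],"claw": 0}
  ]
}}

```text
t: 21.8
eef_pos: [0.6354, 0.1732, 0.0622]
ee_rot: [-3.141, 0.0, -1.6]
force: [-2.4, 2.0, 9.2]
width: 0.0002
gripper_force: 4.5
```

Call:
{"method": "servo_tool", "body": {
  "targets": [
    {"xyz": [0,0,0.1],"angular": [0,0,0],"claw": 0},
    {"xyz": [0,0,0],"angular": [0,0,0],"claw": 0},
    {"xyz": [0,0,0],"angular": [0,0,0],"claw": 0}
  ]
}}

```text
t: 22.1
eef_pos: [0.6354, 0.1732, 0.0621]
ee_rot: [-3.141, 0.0, -1.6]
force: [-4.9, 0.9, 14.2]
width: 0.0005
gripper_force: 7.5
```

The head stops on the collar at 16 mm of travel (force climbs to 14 N). Let it rise and retreat.

Call:
{"method": "servo_tool", "body": {
  "targets": [
    {"xyz": [0,0,-0.3],"angular": [0,0,0],"claw": 0},
    {"xyz": [0,0,-0.3],"angular": [0,0,0],"claw": 0},
    {"xyz": [0,0,-0.3],"angular": [0,0,0],"claw": 0},
    {"xyz": [0,0,-0.4],"angular": [0,0,0],"claw": 0},
    {"xyz": [0,0,-0.4],"angular": [0,0,0],"claw": 0},
    {"xyz": [0,0,-0.5],"angular": [0,0,0],"claw": 0},
    {"xyz": [0,0,-2],"angular": [0,0,0],"claw": 0},
    {"xyz": [0,0,-4],"angular": [0,0,0],"claw": 0},
    {"xyz": [0,0,-4],"angular": [0,0,0],"claw": 0},
    {"xyz": [-2.3,0,-4],"angular": [0,0,0],"claw": 0},
    {"xyz": [0,0,0],"angular": [0,0,0],"claw": 0},
    {"xyz": [0,0,0],"angular": [0,0,0],"claw": 0},
    {"xyz": [0,0,0],"angular": [0,0,0],"claw": 0},
    {"xyz": [0,0,0],"angular": [0,0,0],"claw": 0}
  ]
}}

```text
t: 23.5
eef_pos: [0.6351, 0.1953, 0.2208]
ee_rot: [3.139, -0.002, -1.601]
force: [-0.1, 0.4, -0.2]
width: 0.0009
gripper_force: 0.0
```

```bash
python3 - <<'E'
from h import *
np.set_printoptions(precision=4,suppress=True)
s=monitor.get_state();print(s['t'],s['eef_pos'],s['force'])
w=grab('wrist','w9')
for n in('w8','w9'):
    f=load(n);g=cv2.cvtColor(f['color'],cv2.COLOR_BGR2GRAY)
    p=proj(f,(.6355,.172,.087)).astype(int);x0,y0=p-45;m=(g[y0:y0+90,x0:x0+90]<60).astype(np.uint8);m[75:]=0
    m=cv2.morphologyEx(m,cv2.MORPH_OPEN,cv2.getStructuringElement(cv2.MORPH_ELLIPSE,(21,21)))
    c=max(cv2.findContours(m,0,2)[0],key=cv2.contourArea);e=cv2.minEnclosingCircle(c);u=np.array(e[0])+[x0,y0]
    print(n,u,e[1],onz(f,*u,.09))
    b=proj(f,(.633,.108,.085)).astype(int);q=(g[b[1]-22:b[1]+22,b[0]-14:b[0]+14]>205); # tab bright
    b=cv2.Canny(f['color'],50,150); 
# warp comparison: sample along lid plane grid +tab
def ortho(f,z):
    X=[[proj(f,(x,y,z)) for y in np.arange(.03,.25,.001)] for x in np.arange(.58,.69,.001)]
    M=np.array(X,np.float32);return cv2.remap(cv2.cvtColor(f['color'],cv2.COLOR_BGR2GRAY),M[...,0],M[...,1],1).astype(np.float32)
for z in(.063,.085,.095):
    a,b=ortho(load('w8'),z)[:,:105],ortho(load('w9'),z)[:,:105]
    print('tab/tail shift mm',z,cv2.phaseCorrelate(a,b)[0],abs(a-b).mean())
E
```

```text
23.5 [0.6351 0.1953 0.2208] [-0.0835  0.368  -0.2372]
w8 [261. 152.] 23.086891174316406 [0.6353 0.1712 0.09  ]
w9 [259.52   152.5086] 23.14110565185547 [0.6354 0.1712 0.09  ]
tab/tail shift mm 0.063 (-0.03406667889111503, -0.08808217130645346) 1.6101298
tab/tail shift mm 0.085 (-0.022435968999232614, -0.07437819673172896) 1.5434632
tab/tail shift mm 0.095 (0.010804949577753575, -0.061255532122800105) 1.5684849
```

The head is back at the same place and size (up), and the collar is unmoved. Hand in.

```bash
python3 -c "
from station import order
print(order.job_done())"
```

```text
the job is handed in; nothing more can be done
None
```

The tall collar is snapped onto the round-headed pump's stem and lies flat on the lid. The head was pressed down until the collar stopped it (16 mm of travel, about 14 N) and rose again. The pump did not shift in its slot, nothing else was touched, and I handed the job in at about 23.5 s.

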